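# Fetch the boxed-in glue weight

## Robot

A 7-joint arm with a two-finger parallel gripper is mounted at the origin on the work surface. World frame = base frame: x ahead of the robot, y to its left, z up, the work surface at z = 0. Lengths are in mm, angles in rad, forces in N, time in s.
With the tool pointing down it reaches from about 425 to 925 mm from the base axis. Payload 6.8 kg.
Tool frame: the origin (TCP) lies at the very end of the fingers, on their centre line; the grasp point (between the pads) lies 19 mm behind it; z points along the fingers, x is the direction in which the jaws open and shut, and the axes are right-handed (so a half turn about z gives the same grasp; the last joint's range is limited). The gripper opens to 88 mm and grips with 3 to 60 N. Pads are 20 mm wide; open, the fingers measure 115 mm over their backs; the gripper's body (75 mm by 178 mm) begins 61 mm behind the grasp point.
Start: joints at [1.181, 0.477, 0.022, 1.555, -0.011, 1.109, -0.083], TCP at [187.716, -648.39, 222.664] pointing down, gripper open.
Joint ranges: [-2.96, 2.96], [-0.34, 2.1], [-1.41, 1.46], [0.24, 2.44], [-1.37, 4.51], [0.17, 1.92], [-2.96, 2.96]. Speed limits (rad/s): [2.39, 2.39, 3.14, 3.14, 3.14, 3.14, 3.14].

## Interface

Orientations are given as [roll, pitch, yaw] about the fixed x, y, z axes, in that order (R = Rz(yaw) Ry(pitch) Rx(roll)).
In Python, from station import ctrl, get_image, get_calibration gives the robot as it stands.
- The arm moves only by the tool carry_out, never from a script. Its argument "increments" is a list that holds one entry, the list of rows, each a list of 5 numbers: the gripper's target within -1 to 1 (fully open at 1, half-way at 0, shut at -1), then the shift along the world's x, y, z in cm, then the turn about the world's z in rad. In form: [[[gripper, tx, ty, tz, roll], ...]]. A call has 1 to 5 rows; each row shifts and turns the commanded pose from where the row before left it; what a row does not reach is not made up. A row lasts 1/10 s, in which the tool goes at most 50 mm and 8.59 degrees, less where a joint would pass 70% of its speed; a pose out of reach is approached as far as the arm can. A call is refused whole if a number of a shift passes 5 or a number of a turn 0.15, either way. A call with a gripper value outside its range is refused whole. The fingers move at their own pace and stop on an object; "grip_force" is the grip in N (left out, the last holds). Time passes only in rows, so rows that do not move let the fingers close. It gives the time, the measured TCP pose, the force and the opening at its end, in the units of the state.
- ctrl.sense(): the state, without advancing time (a new reading comes with each control period).
- get_image(name): name is "scene" or "top" or "wrist"; returns the picture (420x560x3 uint8, red, green, blue); there is no depth.
- get_calibration(name): a dict with "K" (3x3 intrinsics, pixels), "rvec" (rotation vector, rad) and "tvec" (3), from world to camera coordinates, as OpenCV has them; the wrist camera has in their place "mount" (4x4, takes a point from camera to tool coordinates, whose origin is the TCP and whose axes are the tool frame's). Camera axes: x right, y down, z forward; pixel columns grow to the right and rows downward; lengths in mm; the calibration is good to about 2 mm. A picture is of the moment at which its call begins: read the wrist's pose just before it. get_calibration takes no time and is no camera call.
- ctrl.finish_job(): hands the job in, once; it reports no verdict.
The state is a dict: "t": time; "joint_positions": joint angles; "joint_velocities": joint speeds; "joint_torque": joint torques, N m; "eef_pos": TCP position; "eef_rot": TCP orientation; "force": force on the tool from outside, world axes, zero at the start; "ft_torque": the same for the moment, N m; "grip_width": finger opening in mm.
Only numpy, scipy, OpenCV 4.12 (cv2) and the standard library are available. Lean on these libraries where they do the work, as an engineer would, in place of code of your own. Each camera call takes 0.05 s, during which the arm holds its last target.

## Task

The steel weight for pressing glue joints is boxed in at the back of the wooden glue tray by the glue bottle, the square can and the round tin. Stand all three aside in the empty grey tray, then fetch the weight and set it down, without dropping it, on the middle of the freshly glued porch floor of the little model house; only then put the bottle, the can and the tin back into the wooden tray, each exactly where it stood. Keep everything upright, and leave the hammer, the sponge and the wood offcut alone.

Things in the scene. Friction and masses are not known exactly. Their poses are not given: they have to be found in the camera images.
- glue_bottle: Loose white round squeeze bottle with a pointed spout: body 56 mm diameter, straight up to 104 mm, a shoulder narrowing to 28 mm at 112 mm, collar and spout up to 132 mm on the axis. About 0.3 kg. Origin: centre of the underside; z up its axis. Starts upright in the wooden tray in one of three places round the weight (in front, left or right of it, about 64 mm from its axis).
- square_can: Loose square metal can with a paper label, 54 x 54 mm (55 mm over the seams), flat top at 108 mm, black screw cap towards one corner of the top reaching 121 mm. About 0.32 kg. Origin: centre of the underside; x and y square to its sides. Starts upright in the wooden tray in another of the three places, its sides within 9 degrees of square to the tray.
- round_tin: Loose round metal tin with a press lid and a brown label band, 60 mm diameter over its rims (59 mm between them), 95 mm tall. About 0.28 kg. Origin: centre of the underside; z up its axis. Starts upright in the wooden tray in the last of the three places.
- weight: Loose dark steel drum weight, low and heavy: 54 mm diameter, drum 40 mm high, small domed boss on top up to 49 mm. About 0.65 kg, may vary by a quarter. Origin: centre of the underside; z up its axis. Starts at the back of the wooden tray with only 3 to 13 mm free to each of the three taller things, so a gripper cannot get down to it until they are gone.
- glue_tray: Fixed wooden tray, 176 mm (its x) by 226 mm (its y), walls 22 mm high and 6 mm thick, floor 6 mm above the table. Origin: centre of the underside; its -x side, the front, faces roughly to the robot. The weight starts at about (26, 0) mm from the origin, the other three at about (-38, 0), (26, 64) and (26, -64) mm; which is where differs.
- side_tray: Fixed empty shallow grey plastic tray, 260 mm (its x) by 130 mm (its y), walls 16 mm high and 4 mm thick, floor 4 mm above the table, left or right of the wooden tray. The three things are stood aside in it; there is room for them in a row along its x. Origin: centre of the underside.
- house: Fixed half-built wooden model house on a base 200 x 130 mm, left or right of the wooden tray. Origin: under the middle of the porch floor, at table height. Porch floor: planked panel 90 mm (its x) by 104 mm (its y), its top 16 mm above the table. The base reaches 60 mm to -x and 140 mm to +x of the origin; walls begin 85 mm to +x and rise to 70 mm above the table.
- hammer: Loose hammer 240 mm long, lying on the table just beyond the wooden tray, roughly across (along y). Origin: about under its middle. Bystander.
- sponge: Loose yellow sponge with a dark scouring face on top, 110 x 70 x 36 mm, beyond the trays on the left. Origin: centre of the underside. Bystander.
- offcut: Loose plain batten offcut, 45 x 150 x 20 mm (long along its y), lying beyond the trays on the right. Origin: centre of the underside. Bystander.
There are look-alikes about, which are no part of the job. What is shaped like the round_tin but blue is not meant.

How it is judged (in metres and radians):
On the way, in this order (a step that is already met when the one before it is completed fails the run):
1. the bottle, the can and the tin all stand upright, released, on the floor of the grey tray (x of glue_bottle in the frame of side_tray between -0.1 and 0.1 m and y of glue_bottle in the frame of side_tray between -0.04 and 0.04 m and z of each of glue_bottle, square_can, round_tin in the frame of side_tray below 0.009 m and angle between each of glue_bottle, square_can, round_tin's own z axis and vertical below 0.1 rad and contact force between each of glue_bottle, square_can, round_tin and the fingers below 0.1 N and x of square_can in the frame of side_tray between -0.1 and 0.1 m and y of square_can in the frame of side_tray between -0.04 and 0.04 m and x of round_tin in the frame of side_tray between -0.1 and 0.1 m and y of round_tin in the frame of side_tray between -0.04 and 0.04 m), for 0.2 s.
2. the weight stands released on the middle of the porch floor, with the bottle, the can and the tin still in the grey tray (all of step 1 and horizontal distance between weight and house below 0.012 m and z of weight in the frame of house between 0.012 and 0.02 m and angle between weight's own z axis and vertical below 0.1 rad and contact force between weight and the fingers below 0.1 N), for 0.2 s.
At the end, for the whole second after the job is handed in: The weight stands upright on the porch floor, its axis within 12 mm of the middle, and the bottle, the can and the tin stand upright in the wooden tray, each within 15 mm of where it stood at the start; all released and at rest (horizontal distance between weight and house below 0.012 m and z of weight in the frame of house between 0.012 and 0.02 m and angle between each of weight, glue_bottle, square_can, round_tin's own z axis and vertical below 0.1 rad and contact force between each of weight, glue_bottle, square_can, round_tin and the fingers below 0.1 N and linear speed of each of weight, glue_bottle, square_can, round_tin below 0.02 m/s and distance of each of glue_bottle, square_can, round_tin from where it was at the start of the episode below 0.015 m); the robot touches nothing.
It fails at once if the bottle, the can, the tin or the weight is tipped (more than 35 degrees) (angle between any of glue_bottle, square_can, round_tin, weight's own z axis and vertical above 0.6 rad).
It fails at once if the weight is let go more than 15 mm above the porch floor (horizontal distance between weight and house below 0.07 m and z of weight in the frame of house above 0.031 m and contact force between weight and the fingers below 0.05 N).
It fails at once if the hammer, the sponge or the offcut is moved by more than 25 mm (distance of any of hammer, sponge, offcut from where it was at the start of the episode above 0.025 m).
It also fails if it takes over 128 s, if anything falls off the work surface, if the arm or the gripper's body presses on something with over 40 N, if the wrist force passes 120 N, or if a joint passes its speed limit or range.

## Working session

There is one attempt and no reset: what is moved stays moved. The work goes in short steps, Python scripts to look and compute and a tool call to move; the robot and the scene stay as the last step left them, time stands still between calls to the robot, and variables do not carry over. Pictures are saved under pics/ and viewed, and the job is handed in when it is done.

Besides the shell and the picture viewer there is one more tool, called as name(argument=value, ...) on one line, values as JSON. carry_out: Moves the arm, as the interface text tells. Its arguments: {"type":"object","properties":{"increments":{"type":"array","items":{"type":"array","items":{"type":"array","items":{"type":"number"}}}},"grip_force":{"type":"number"}},"required":["increments"]}

```bash
ls; mkdir -p pics; python3 - <<'E'
from station import ctrl,get_image,get_calibration
import cv2
s=ctrl.sense();print(s['t'],s['eef_pos'],s['eef_rot'],s['grip_width'])
for n in['scene','top','wrist']:
    im=get_image(n);cv2.imwrite(f'pics/{n}0.png',im[:,:,::-1]);print(n,get_calibration(n))
E
```

```text
pics
0.0 [ 187.52228563 -647.81146449  221.70289871] [ 3.14144176e+00  1.80612300e-03 -1.28895500e+00] 87.83230535130238
scene {'K': array([[484.23619919,   0.        , 279.21759071],
       [  0.        , 484.23619919, 205.5080097 ],
       [  0.        ,   0.        ,   1.        ]]), 'rvec': array([ 0.93489132,  2.28131277, -1.23918713]), 'tvec': array([ 386.49404102, -199.11277544, 1469.3555926 ])}
top {'K': array([[411.14688548,   0.        , 285.08890343],
       [  0.        , 411.14688548, 204.70345342],
       [  0.        ,   0.        ,   1.        ]]), 'rvec': array([ 2.16784063, -2.20131567,  0.15791501]), 'tvec': array([ -4.25953129, 575.50418711, 932.76239436])}
wrist {'K': array([[291.96881077,   0.        , 282.44936912],
       [  0.        , 291.96881077, 208.30580576],
       [  0.        ,   0.        ,   1.        ]]), 'mount': array([[ 9.99999391e-01, -1.16456664e-04, -1.09761798e-03,
         5.87459718e-01],
       [ 3.85248251e-04,  9.68707140e-01,  2.48206224e-01,
        -6.79171947e+01],
       [ 1.03436511e-03, -2.48206495e-01,  9.68706594e-01,
        -1.62182881e+02],
       [ 0.00000000e+00,  0.00000000e+00,  0.00000000e+00,
         1.00000000e+00]])}
```

View pics/top0.png

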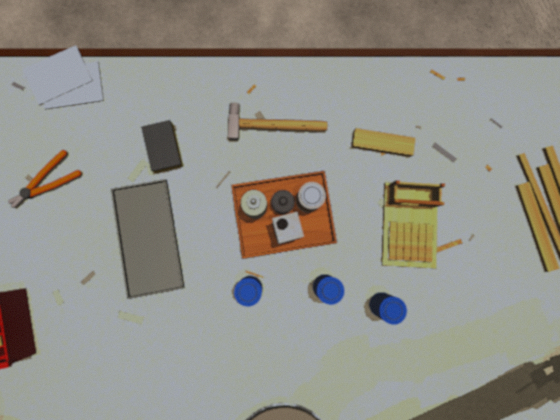

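View pics/scene0.png

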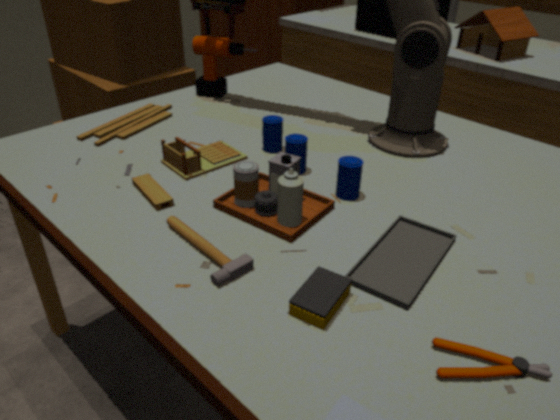

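View pics/wrist0.png

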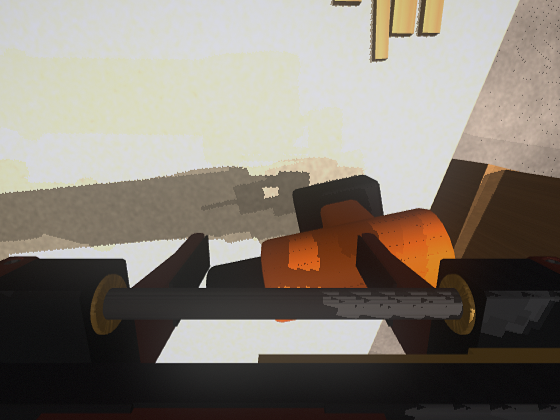

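The top view shows the wooden tray near (285,215), with the bottle left at (253,203), the tin right at (312,195), the can in front at (288,228) and the weight at (283,203). The grey tray is at (148,238) and the porch at (411,243). The three blue tins are decoys.

```bash
cat > h.py <<'E'
import numpy as np,cv2
from station import ctrl,get_image,get_calibration
def ray(name,uv):
    c=get_calibration(name);R=cv2.Rodrigues(c['rvec'])[0];t=c['tvec']
    d=np.linalg.inv(c['K'])@np.array([uv[0],uv[1],1.]);return -R.T@t,R.T@d
def onz(name,uv,z):
    o,d=ray(name,uv);return (o+d*(z-o[2])/d[2])
def proj(name,p):
    c=get_calibration(name);return cv2.projectPoints(np.array(p,float).reshape(-1,3),c['rvec'],c['tvec'],c['K'],None)[0].reshape(-1,2)
def wcam(s=None):
    s=s or ctrl.sense();from scipy.spatial.transform import Rotation as Ro
    T=np.eye(4);T[:3,:3]=Ro.from_euler('xyz',s['eef_rot']).as_matrix();T[:3,3]=s['eef_pos']
    c=get_calibration('wrist');return T@c['mount'],c['K']
def wonz(T,K,uv,z):
    d=T[:3,:3]@np.linalg.inv(K)@np.array([uv[0],uv[1],1.]);o=T[:3,3];return o+d*(z-o[2])/d[2]
E
python3 - <<'E'
import cv2
im=cv2.imread('pics/top0.png')
for n,(x,y,w,h,f) in dict(a=(225,165,120,100,6),b=(100,170,100,140,4),c=(370,170,80,110,5)).items():
    cv2.imwrite(f'pics/crop_{n}.png',cv2.resize(im[y:y+h,x:x+w],None,fx=f,fy=f,interpolation=cv2.INTER_CUBIC))
E
```

```text
(no output)
```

View pics/crop_a.png

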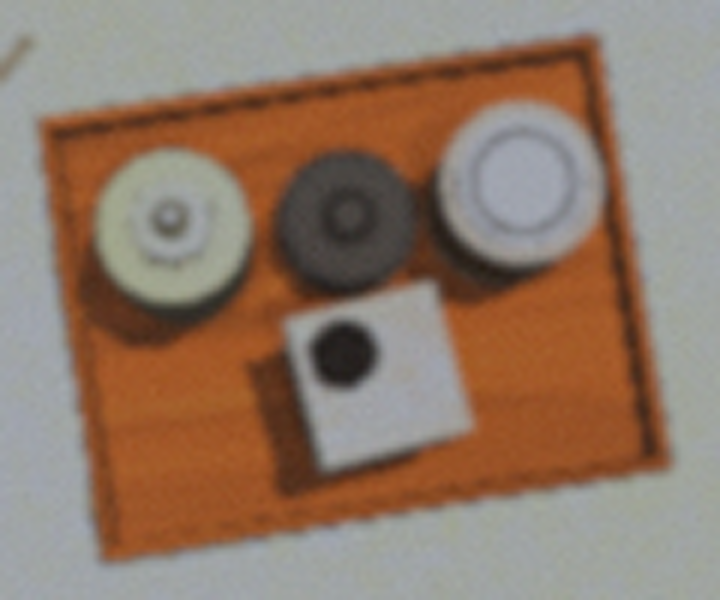

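View pics/crop_b.png

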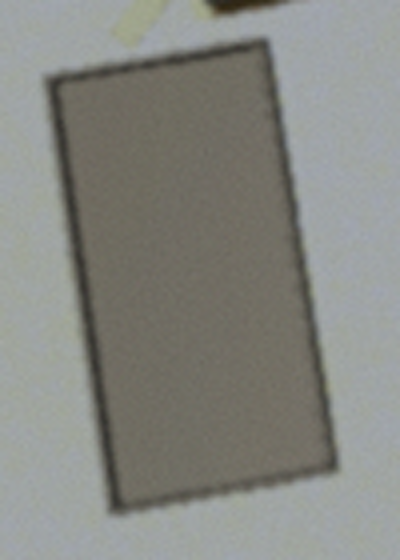

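View pics/crop_c.png

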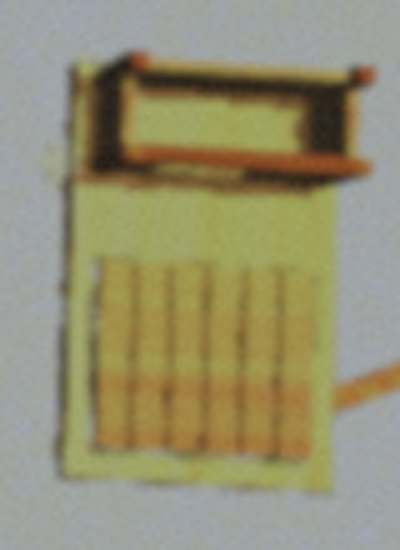

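```bash
python3 - <<'E'
from h import *
def o(n,p):
    x,y,f=dict(a=(225,165,6),b=(100,170,4),c=(370,170,5))[n];return (x+(p[0]+.5)/f-.5,y+(p[1]+.5)/f-.5)
def P(n,p,z):return onz('top',o(n,p),z)[:2].round(1)
print('bottle sh',P('a',(173,227),110),'tip',P('a',(170,217),136))
print('tin',P('a',(521,184),101))
print('weight drum',P('a',(347,222),46),'boss',P('a',(349,215),54))
q=[P('a',p,114) for p in[(285,318),(437,282),(474,430),(323,470)]];print('can',np.mean(q,0),[np.linalg.norm(q[i]-q[i-1]).round(1) for i in range(4)],[np.degrees(np.arctan2(*(q[(i+1)%4]-q[i])[::-1])).round(1) for i in range(4)])
q=[P('a',p,22) for p in[(40,120),(598,36),(671,464),(105,560)]];print('tray',np.mean(q,0),[np.linalg.norm(q[i]-q[i-1]).round(1) for i in range(4)],[np.degrees(np.arctan2(*(q[(i+1)%4]-q[i])[::-1])).round(1) for i in range(4)])
q=[P('b',p,16) for p in[(47,75),(268,40),(338,468),(112,514)]];print('side',np.mean(q,0),[np.linalg.norm(q[i]-q[i-1]).round(1) for i in range(4)],[np.degrees(np.arctan2(*(q[(i+1)%4]-q[i])[::-1])).round(1) for i in range(4)])
q=[P('c',p,16) for p in[(100,260),(314,268),(310,460),(97,451)]];print('porch',np.mean(q,0),[np.linalg.norm(q[i]-q[i-1]).round(1) for i in range(4)],[np.degrees(np.arctan2(*(q[(i+1)%4]-q[i])[::-1])).round(1) for i in range(4)])
c=P('c',(63,478),10),P('c',(332,492),10);print('base front',c,np.linalg.norm(c[0]-c[1]))
for p in [(248,290),(329,289),(393,310)]:print('blue',onz('top',p,95))
E
```

```text
bottle sh [572.8  57.9] tip [573.3  57.9]
tin [587.9 -68.2]
weight drum [581.1  -6.4] boss [582.8  -7. ]
can [518.65 -14.95] [np.float64(55.5), np.float64(55.6), np.float64(54.2), np.float64(55.3)] [np.float64(-77.4), np.float64(-167.1), np.float64(103.9), np.float64(13.2)]
tray [555.75  -9.9 ] [np.float64(174.3), np.float64(224.1), np.float64(172.3), np.float64(224.0)] [np.float64(-82.0), np.float64(-172.0), np.float64(98.5), np.float64(8.1)]
side [504.425 308.65 ] [np.float64(258.2), np.float64(129.8), np.float64(254.3), np.float64(130.2)] [np.float64(-81.4), np.float64(-170.2), np.float64(100.3), np.float64(9.7)]
porch [ 484.85  -311.775] [np.float64(90.7), np.float64(103.7), np.float64(91.6), np.float64(102.3)] [np.float64(-93.0), np.float64(175.6), np.float64(86.5), np.float64(-3.5)]
base front (array([ 429.8, -242.5]), array([ 420.8, -371.8])) 129.61284658551406
blue [386.76003887  71.71953594  95.        ]
blue [ 385.23168394 -101.77179123   95.        ]
blue [ 337.95830211 -238.61355112   95.        ]
```

carry_out(increments=[[[1, 1.5, 3.0, 0, -0.05], [1, 2, 3.5, 0, 0], [1, 2, 3.5, 0, 0], [1, 2, 3.5, 0, 0], [1, 2, 3.5, 0, 0]]], grip_force=25)

```text
t: 0.65
eef_pos: [283.2, -476.8, 222.5]
eef_rot: [3.141, 0.0, -1.339]
force: [0.7, -0.6, 0.2]
grip_width: 87.7
```

carry_out(increments=[[[1, 2, 3.5, 0, 0], [1, 2, 3.5, 0, 0], [1, 2, 3.5, 0, 0], [1, 2, 3.5, 0, 0], [1, 2, 3.5, 0, 0]]])

```text
t: 1.15
eef_pos: [383.1, -301.8, 222.6]
eef_rot: [3.141, -0.0, -1.339]
force: [0.8, -0.6, -0.1]
grip_width: 87.9
```

carry_out(increments=[[[1, 2, 3.5, 0, 0], [1, 2, 3.5, 0, 0], [1, 2, 3.5, 0, 0], [1, 2, 3.5, 0, 0], [1, 2, 3.5, 0, 0]]])

```text
t: 1.65
eef_pos: [483.1, -126.9, 222.7]
eef_rot: [3.142, -0.0, -1.339]
force: [0.9, -0.3, -0.7]
grip_width: 88.0
```

carry_out(increments=[[[1, 1.8, 3.7, 0, 0], [1, 1.8, 3.7, 0, 0], [1, 1.8, 3.7, 0, 0], [1, 1.8, 3.7, 0, 0], [1, 1.8, 3.7, 0, 0]]])

```text
t: 2.15
eef_pos: [573.1, 58.0, 222.5]
eef_rot: [3.141, -0.0, -1.339]
force: [-0.2, -0.8, 0.1]
grip_width: 88.0
```

```bash
python3 - <<'E'
from h import *
s=ctrl.sense();print(s['eef_pos'])
T,K=wcam(s);im=get_image('wrist')
def pj(p):
    q=np.linalg.inv(T)@np.append(p,1);q=K@q[:3];return q[:2]/q[2]
b=im[:,:,::-1].copy()
for p in[(573,58,138),(573,58,110),(581.7,-6.5,55),(588,-68,101),(518.6,-15,114)]:
    u=pj(p);print(u);cv2.circle(b,tuple(int(v) for v in u),3,(0,255,0),-1)
cv2.imwrite('pics/w1.png',b)
b=get_image('scene')[:,:,::-1].copy()
for p in[(573,58,138),(573,58,6),(581.7,-6.5,55),(588,-68,101),(588,-68,6),(518.6,-15,114),(504.5,308.5,4),(485,-311.5,16)]:
    cv2.circle(b,tuple(int(v) for v in proj('scene',p)[0]),2,(0,255,0),-1)
cv2.imwrite('pics/s1.png',cv2.resize(b[80:350,130:480],None,fx=2,fy=2))
E
```

```text
[573.09607565  58.02907544 222.48862742]
[282.12282273 213.61644219]
[282.18150332 205.92624956]
[338.26927471 199.78770253]
[406.94752333 217.50669179]
[339.92230729 273.51845926]
```

View pics/w1.png

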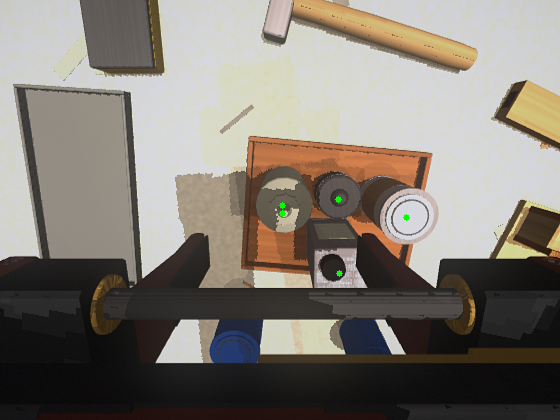

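View pics/s1.png

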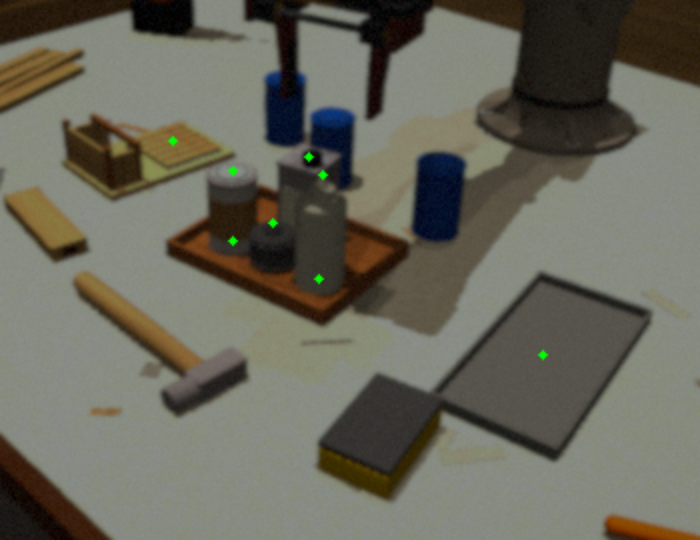

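Wrist and scene views agree with the top-view positions: in the wrist view the projected centres land on the bottle spout (282,210), the weight (338,200) and the tin lid (407,217). I'm going down for the bottle.

carry_out(increments=[[[1, 0, 0, -4, 0], [1, 0, 0, -4, 0], [1, 0, 0, -4, 0], [1, 0, 0, -2.2, 0], [1, 0, 0, -1.4, 0]]])

```text
t: 2.75
eef_pos: [571.2, 55.6, 64.4]
eef_rot: [3.138, -0.0, -1.339]
force: [-0.0, -0.2, -0.4]
grip_width: 87.8
```

carry_out(increments=[[[-1, 0, 0, 0, 0], [-1, 0, 0, 0, 0], [-1, 0, 0, 0, 0], [-1, 0, 0, 0, 0], [-1, 0, 0, 0, 0]]])

```text
t: 3.25
eef_pos: [573.5, 56.7, 67.9]
eef_rot: [-3.14, -0.0, -1.339]
force: [-0.3, -0.7, 4.6]
grip_width: 55.6
```

carry_out(increments=[[[-1, 0, 0, 0, 0], [-1, 0, 0, 0.5, 0], [-1, 0, 0, 1, 0], [-1, 0, 0, 1.5, 0], [-1, 0, 0, 2, 0]]])

```text
t: 3.75
eef_pos: [572.1, 56.5, 117.4]
eef_rot: [3.14, 0.0, -1.339]
force: [0.2, -0.8, -1.8]
grip_width: 55.8
```

carry_out(increments=[[[-1, 0, 1, 2, 0], [-1, 0.2, 2, 1, 0], [-1, 0.2, 3, 0, 0], [-1, 0.2, 3.5, 0, 0], [-1, 0.2, 3.5, 0, 0]]])

```text
t: 4.25
eef_pos: [580.5, 189.1, 147.3]
eef_rot: [-3.141, 0.0, -1.339]
force: [0.7, 0.3, -2.0]
grip_width: 55.4
```

carry_out(increments=[[[-1, 0.2, 3.5, 0, 0], [-1, 0.2, 3.5, 0, 0], [-1, 0.2, 3, 0, 0], [-1, 0.2, 2.2, 0, 0], [-1, 0, 1.4, 0, 0]]])

```text
t: 4.75
eef_pos: [587.5, 326.6, 146.9]
eef_rot: [3.142, 0.002, -1.336]
force: [-1.2, -0.1, -2.0]
grip_width: 55.1
```

carry_out(increments=[[[-1, 0, 0, -1, 0], [-1, 0, 0, -2.5, 0], [-1, 0, 0, -2, 0], [-1, 0, 0, -1, 0], [-1, 0, 0, 0, 0]]])

```text
t: 5.25
eef_pos: [587.8, 320.6, 79.6]
eef_rot: [3.138, -0.002, -1.34]
force: [-1.3, 0.2, -1.5]
grip_width: 55.8
```

carry_out(increments=[[[-1, 0, 0, -0.6, 0], [-1, 0, 0, -0.5, 0], [-1, 0, 0, -0.3, 0], [-1, 0, 0, -0.2, 0], [-1, 0, 0, 0, 0]]])

```text
t: 5.75
eef_pos: [588.9, 322.8, 66.0]
eef_rot: [-3.141, 0.0, -1.339]
force: [-0.5, 0.9, -2.7]
grip_width: 55.6
```

carry_out(increments=[[[-1, 0, 0, -0.1, 0], [-1, 0, 0, 0, 0], [-1, 0, 0, 0, 0]]])

```text
t: 6.05
eef_pos: [589.0, 322.8, 65.9]
eef_rot: [-3.141, -0.0, -1.339]
force: [-2.5, -0.8, 5.9]
grip_width: 55.8
```

carry_out(increments=[[[0.2, 0, 0, 0, 0], [0.6, 0, 0, 0, 0], [1, 0, 0, 0, 0], [1, 0, 0, 0, 0], [1, 0, 0, 0, 0]]])

```text
t: 6.55
eef_pos: [588.8, 322.6, 64.6]
eef_rot: [-3.141, 0.0, -1.339]
force: [0.4, 0.3, -1.1]
grip_width: 84.4
```

carry_out(increments=[[[1, 0, 0, 2, 0], [1, 0, 0, 3, 0], [1, 0, 0, 3, 0], [1, 0, 0, 3, 0], [1, 0, 0, 1, 0]]])

```text
t: 7.05
eef_pos: [590.1, 323.7, 188.1]
eef_rot: [-3.137, 0.002, -1.339]
force: [-0.2, -0.5, 0.2]
grip_width: 87.9
```

```bash
python3 - <<'E'
from h import *
print(ctrl.sense()['eef_pos'])
cv2.imwrite('pics/t2.png',get_image('top')[:,:,::-1])
cv2.imwrite('pics/s2.png',get_image('scene')[:,:,::-1])
E
```

```text
[590.11731195 323.7387503  188.09026659]
```

View pics/s2.png

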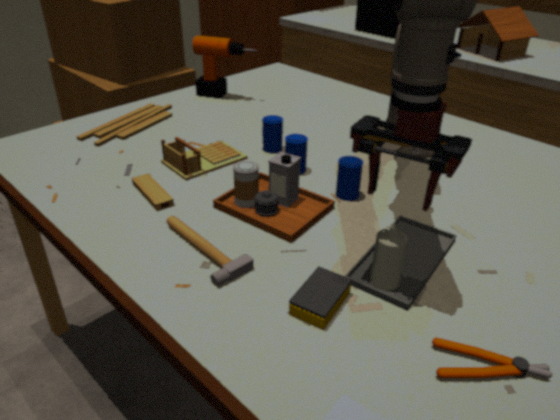

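The bottle is standing in the far part of the grey tray, at (388,262) in the scene view. Next is the can.

carry_out(increments=[[[1, -0.7, -2, 0, 0], [1, -0.7, -3.5, 0, 0], [1, -0.7, -3.8, 0, 0], [1, -0.7, -3.8, 0, 0], [1, -0.7, -3.8, 0, 0]]])

```text
t: 7.65
eef_pos: [552.1, 151.6, 182.4]
eef_rot: [3.138, -0.0, -1.339]
force: [1.1, -1.0, -0.6]
grip_width: 87.9
```

carry_out(increments=[[[1, -0.7, -3.8, 0, 0], [1, -0.7, -3.8, 0, 0], [1, -0.7, -3.8, 0, 0], [1, -0.7, -3.5, 0, 0], [1, -0.7, -2, 0, 0]]])

```text
t: 8.15
eef_pos: [516.9, -19.1, 182.5]
eef_rot: [3.138, -0.0, -1.343]
force: [0.1, 0.4, 0.4]
grip_width: 87.8
```

carry_out(increments=[[[1, 0, 0, 0, 0], [1, 0, 0, -2, 0], [1, 0, 0, -3.5, 0], [1, 0, 0, -3.5, 0], [1, 0, 0, -2.2, 0]]])

```text
t: 8.65
eef_pos: [516.8, -14.0, 69.3]
eef_rot: [3.138, 0.002, -1.337]
force: [0.5, 0.1, -0.0]
grip_width: 88.3
```

carry_out(increments=[[[1, 0, 0, -0.5, 0], [1, 0, 0, 0, 0], [-1, 0, 0, 0, 0], [-1, 0, 0, 0, 0], [-1, 0, 0, 0, 0]]])

```text
t: 9.15
eef_pos: [519.5, -15.4, 68.7]
eef_rot: [-3.14, -0.001, -1.339]
force: [0.3, -0.2, 0.3]
grip_width: 67.2
```

carry_out(increments=[[[-1, 0, 0, 0, 0], [-1, 0, 0, 0, 0], [-1, 0, 0, 0, 0], [-1, 0, 0, 0, 0]]])

```text
t: 9.55
eef_pos: [519.1, -15.5, 68.2]
eef_rot: [-3.141, -0.0, -1.339]
force: [-0.9, -0.1, 5.7]
grip_width: 53.9
```

carry_out(increments=[[[-1, 0, 0, 0.5, 0], [-1, 0, 0, 1.5, 0], [-1, 0, 0, 2, 0], [-1, 0, 0, 2, 0], [-1, 0, 1, 1, 0]]])

```text
t: 10.05
eef_pos: [518.9, -6.5, 138.8]
eef_rot: [-3.141, -0.001, -1.341]
force: [0.5, 0.1, -2.7]
grip_width: 53.9
```

carry_out(increments=[[[-1, 0, 2, 0, 0], [-1, -0.2, 3, 0, 0], [-1, -0.2, 3.5, 0, 0], [-1, -0.2, 3.5, 0, 0], [-1, -0.2, 3.5, 0, 0]]])

```text
t: 10.55
eef_pos: [509.6, 151.6, 137.1]
eef_rot: [3.14, 0.0, -1.339]
force: [0.2, 0.1, -3.0]
grip_width: 54.0
```

carry_out(increments=[[[-1, -0.2, 3.5, 0, 0], [-1, -0.2, 3.5, 0, 0], [-1, -0.2, 3.5, 0, 0], [-1, 0, 3, 0, 0], [-1, 0, 2.3, 0, 0]]])

```text
t: 11.05
eef_pos: [503.0, 310.6, 137.0]
eef_rot: [3.14, 0.001, -1.336]
force: [0.5, 0.1, -3.3]
grip_width: 54.4
```

carry_out(increments=[[[-1, 0, 0, -1, 0], [-1, 0, 0, -2, 0], [-1, 0, 0, -2, 0], [-1, 0, 0, -0.8, 0], [-1, 0, 0, 0, 0]]])

```text
t: 11.55
eef_pos: [503.4, 306.6, 77.9]
eef_rot: [3.138, -0.001, -1.339]
force: [-0.8, -0.1, -3.3]
grip_width: 54.1
```

carry_out(increments=[[[-1, 0, 0, -0.6, 0], [-1, 0, 0, -0.4, 0], [-1, 0, 0, -0.3, 0], [-1, 0, 0, -0.1, 0], [-1, 0, 0, 0, 0]]])

```text
t: 12.05
eef_pos: [504.9, 307.6, 66.2]
eef_rot: [-3.141, -0.0, -1.339]
force: [-0.9, -1.3, 1.7]
grip_width: 53.9
```

carry_out(increments=[[[0.2, 0, 0, 0, 0], [0.6, 0, 0, 0, 0], [1, 0, 0, 0, 0], [1, 0, 0, 0, 0], [1, 0, 0, 0, 0]]])

```text
t: 12.55
eef_pos: [504.8, 307.8, 65.7]
eef_rot: [-3.141, 0.0, -1.339]
force: [0.3, -0.8, 0.6]
grip_width: 82.4
```

carry_out(increments=[[[1, 0, 0, 2, 0], [1, 0, 0, 3, 0], [1, 0, 0, 3, 0], [1, 0, 0, 3, 0], [1, 0, 0, 1, 0]]])

```text
t: 13.05
eef_pos: [506.0, 308.8, 188.9]
eef_rot: [-3.137, 0.002, -1.339]
force: [0.4, 0.1, 0.5]
grip_width: 87.7
```

carry_out(increments=[[[1, 0.8, -2.6, 0, 0], [1, 0.8, -3.7, 0, 0], [1, 0.8, -3.9, 0, 0], [1, 0.8, -4, 0, 0], [1, 0.9, -4, 0, 0]]])

```text
t: 13.55
eef_pos: [545.4, 123.9, 184.9]
eef_rot: [3.141, -0.0, -1.339]
force: [-0.1, -0.5, 0.4]
grip_width: 87.9
```

carry_out(increments=[[[1, 0.8, -4, 0, 0], [1, 0.8, -4, 0, 0], [1, 0.8, -4, 0, 0], [1, 0.9, -4, 0, 0], [1, 0.9, -3.4, 0, 0]]])

```text
t: 14.05
eef_pos: [587.3, -71.1, 184.8]
eef_rot: [3.14, -0.0, -1.34]
force: [0.8, -0.4, 0.1]
grip_width: 87.6
```

carry_out(increments=[[[1, 0, 0, 0, 0], [1, 0, 0, 0, 0], [1, 0, 0, -2, 0], [1, 0, 0, -3.5, 0], [1, 0, 0, -3.5, 0]]])

```text
t: 14.55
eef_pos: [587.9, -66.0, 95.1]
eef_rot: [-3.14, 0.001, -1.336]
force: [0.1, -0.2, -0.8]
grip_width: 87.8
```

carry_out(increments=[[[1, 0, 0, -2.3, 0], [1, 0, 0, -1, 0], [1, 0, 0, 0, 0], [-1, 0, 0, 0, 0], [-1, 0, 0, 0, 0]]])

```text
t: 15.05
eef_pos: [588.8, -68.0, 64.2]
eef_rot: [-3.139, -0.001, -1.339]
force: [0.5, -0.3, 0.2]
grip_width: 75.3
```

carry_out(increments=[[[-1, 0, 0, 0, 0], [-1, 0, 0, 0, 0], [-1, 0, 0, 0, 0], [-1, 0, 0, 0, 0], [-1, 0, 0, 0, 0]]])

```text
t: 15.55
eef_pos: [588.5, -68.9, 63.5]
eef_rot: [-3.14, -0.001, -1.34]
force: [-0.1, -1.1, 5.2]
grip_width: 57.5
```

carry_out(increments=[[[-1, 0, 0, 0.5, 0], [-1, 0, 0, 2, 0], [-1, 0, 0, 2.5, 0], [-1, 0, 0, 2.5, 0], [-1, -0.7, 1.4, 1.5, 0]]])

```text
t: 16.05
eef_pos: [581.3, -56.0, 154.1]
eef_rot: [-3.14, -0.001, -1.342]
force: [-0.0, -0.8, -2.7]
grip_width: 57.6
```

carry_out(increments=[[[-1, -1.5, 3, 0, 0], [-1, -1.6, 3.5, 0, 0], [-1, -1.6, 3.5, 0, 0], [-1, -1.6, 3.5, 0, 0], [-1, -1.6, 3.5, 0, 0]]])

```text
t: 16.55
eef_pos: [499.2, 117.7, 152.2]
eef_rot: [3.14, 0.0, -1.338]
force: [0.3, 0.5, -2.8]
grip_width: 57.8
```

carry_out(increments=[[[-1, -1.6, 3.5, 0, 0], [-1, -1.6, 3.5, 0, 0], [-1, -1.6, 3.5, 0, 0], [-1, -1.6, 3.5, 0, 0], [-1, -1.2, 2.5, 0, 0]]])

```text
t: 17.05
eef_pos: [422.4, 283.4, 152.3]
eef_rot: [3.14, 0.001, -1.335]
force: [0.2, 0.6, -2.9]
grip_width: 57.6
```

carry_out(increments=[[[-1, -0.5, 1.3, 0, 0], [-1, 0, 0, -1.5, 0], [-1, 0, 0, -2.5, 0], [-1, 0, 0, -2.5, 0], [-1, 0, 0, -1.2, 0]]])

```text
t: 17.55
eef_pos: [419.4, 291.9, 73.5]
eef_rot: [3.138, -0.002, -1.34]
force: [0.1, -0.2, -1.8]
grip_width: 57.8
```

carry_out(increments=[[[-1, 0, 0, -0.6, 0], [-1, 0, 0, -0.4, 0], [-1, 0, 0, -0.3, 0], [-1, 0, 0, -0.2, 0], [-1, 0, 0, 0, 0]]])

```text
t: 18.05
eef_pos: [421.3, 294.0, 61.5]
eef_rot: [-3.14, 0.0, -1.339]
force: [0.1, -1.2, 0.7]
grip_width: 57.9
```

carry_out(increments=[[[0.2, 0, 0, 0, 0], [0.6, 0, 0, 0, 0], [1, 0, 0, 0, 0], [1, 0, 0, 0, 0], [1, 0, 0, 0, 0]]])

```text
t: 18.55
eef_pos: [420.7, 293.7, 60.7]
eef_rot: [-3.142, 0.0, -1.339]
force: [-0.6, 0.8, -0.4]
grip_width: 85.5
```

carry_out(increments=[[[1, 0, 0, 2, 0], [1, 0, 0, 3, 0], [1, 0, 0, 3, 0], [1, 0, 0, 3, 0], [1, 0, 0, 1, 0]]])

```text
t: 19.05
eef_pos: [421.9, 294.7, 183.5]
eef_rot: [-3.137, 0.002, -1.339]
force: [0.7, -0.1, -0.6]
grip_width: 88.0
```

carry_out(increments=[[[1, 1.6, -3, 0, 0], [1, 1.6, -3, 0, 0], [1, 1.6, -3, 0, 0], [1, 1.6, -3, 0, 0], [1, 1.6, -3, 0, 0]]])

```text
t: 19.55
eef_pos: [500.8, 142.1, 179.8]
eef_rot: [3.141, -0.0, -1.339]
force: [0.7, 0.6, 0.6]
grip_width: 87.9
```

```bash
python3 - <<'E'
from h import *
b=cv2.resize(get_image('top')[140:320,90:460,::-1],None,fx=2,fy=2);a=cv2.resize(get_image('scene')[100:350,130:480,::-1],None,fx=1,fy=1)
cv2.imwrite('pics/t3.png',b);cv2.imwrite('pics/s3.png',a)
E
```

```text
(no output)
```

View pics/t3.png

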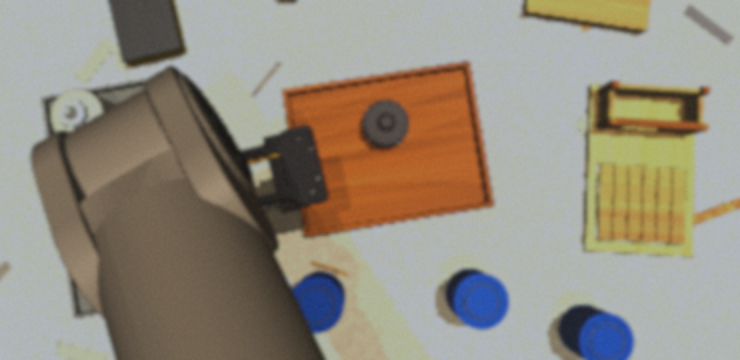

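View pics/s3.png

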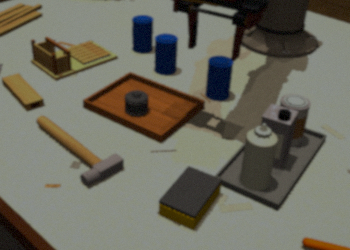

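The bottle, can and tin all stand in the grey tray: scene crop (259,155), (280,130) and (294,110). The weight is undisturbed at top crop (385,123), so I'm fetching it now.

carry_out(increments=[[[1, 1.6, -3, 0, 0], [1, 1.6, -3, 0, 0], [1, 1.6, -3, 0, 0], [1, 1.6, -3, 0, 0], [1, 1.6, -3, -2, 0]]])

```text
t: 20.15
eef_pos: [582.7, -6.6, 162.0]
eef_rot: [-3.137, -0.001, -1.338]
force: [0.1, 0.4, 1.1]
grip_width: 87.7
```

```bash
python3 - <<'E'
from h import *
b=cv2.resize(get_image('top')[140:320,90:460,::-1],None,fx=2,fy=2)
cv2.imwrite('pics/t4.png',b)
s=ctrl.sense();print(s['eef_pos']);w=get_image('wrist');T,K=wcam(s);q=np.linalg.inv(T)@np.array([581.3,-6.5,55,1]);q=K@q[:3];print(q[:2]/q[2])
cv2.imwrite('pics/w4.png',w[:,:,::-1])
E
```

```text
[582.20400251 -13.85427187 157.22848649]
[273.95183198 207.50773844]
```

View pics/t4.png

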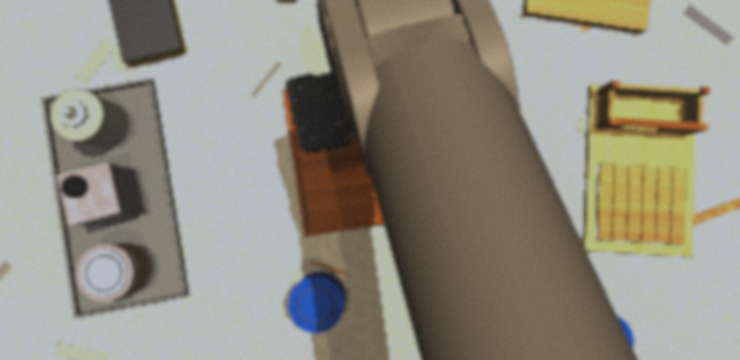

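View pics/w4.png

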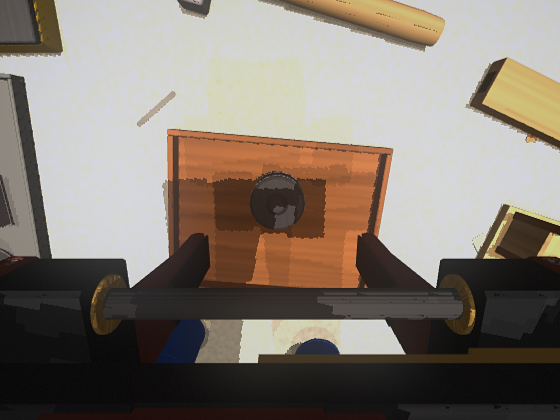

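```bash
python3 - <<'E'
from h import *
from scipy.spatial.transform import Rotation as Ro
c,s_=np.cos(.165),np.sin(.165)
for n,p,z in [('bottle',(78,117),108),('can',(90,194),112),('tin',(106,272),99)]:
    w=onz('top',(90+(p[0]+.5)/2-.5,140+(p[1]+.5)/2-.5),z)[:2];d=w-[504.4,308.65];print(n,w.round(1),(c*d[0]+s_*d[1]).round(1),(-s_*d[0]+c*d[1]).round(1))
s=ctrl.sense();print(s['eef_pos'],s['eef_rot']);w=get_image('wrist');T,K=wcam(s)
b=cv2.resize(w[150:260,220:340,::-1],None,fx=5,fy=5,interpolation=cv2.INTER_CUBIC)
q=np.linalg.inv(T)@np.array([581.3,-6.5,55,1]);q=K@q[:3];q=q[:2]/q[2];print(q)
cv2.circle(b,(int((q[0]-220)*5),int((q[1]-150)*5)),4,(0,255,0),-1)
cv2.imwrite('pics/w5.png',b)
E
```

```text
bottle [585.4 322.5] 82.2 0.4
can [503.3 306.9] -1.3 -1.5
tin [421.4 292.7] -84.5 -2.1
[580.37090458 -11.5396461  157.53315222] [ 3.13722920e+00 -1.44688978e-03 -1.34563789e+00]
[276.96953281 205.84942938]
```

View pics/w5.png

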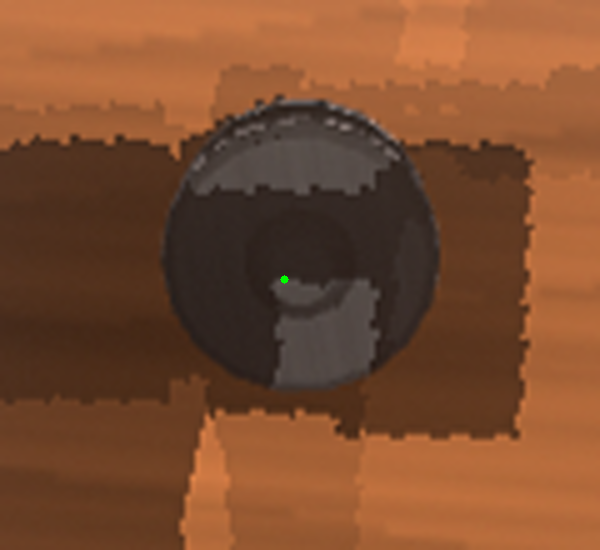

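carry_out(increments=[[[1, 0.1, -0.1, -2, 0], [1, 0, 0, -3.5, 0], [1, 0, 0, -3.5, 0], [1, 0, 0, -2.5, 0], [1, 0, 0, -1.5, 0]]])

```text
t: 20.8
eef_pos: [580.0, -5.3, 28.7]
eef_rot: [3.139, 0.002, -1.337]
force: [0.3, 0.7, -0.2]
grip_width: 88.0
```

carry_out(increments=[[[1, 0, 0, -1, 0], [1, 0, 0, -0.7, 0], [1, 0, 0, 0, 0], [-1, 0, 0, 0, 0], [-1, 0, 0, 0, 0]]], grip_force=40)

```text
t: 21.3
eef_pos: [582.5, -7.4, 14.7]
eef_rot: [-3.14, -0.0, -1.339]
force: [-0.2, 1.0, -0.1]
grip_width: 75.1
```

carry_out(increments=[[[-1, 0, 0, 0, 0], [-1, 0, 0, 0, 0], [-1, 0, 0, 0, 0], [-1, 0, 0, 0, 0], [-1, 0, 0, 0, 0]]])

```text
t: 21.8
eef_pos: [582.1, -7.8, 14.0]
eef_rot: [-3.141, -0.001, -1.339]
force: [0.3, -1.2, 4.2]
grip_width: 53.1
```

carry_out(increments=[[[-1, 0, 0, 0.3, 0], [-1, 0, 0, 1, 0], [-1, 0, 0, 2, 0], [-1, 0, 0, 3, 0], [-1, 0, 0, 2.7, 0]]])

```text
t: 22.3
eef_pos: [580.7, -7.1, 104.4]
eef_rot: [3.14, 0.001, -1.339]
force: [1.2, 0.2, -6.5]
grip_width: 53.1
```

```bash
python3 - <<'E'
from h import *
s=ctrl.sense();print(s['eef_pos'],s['eef_rot'],s['force'])
cv2.imwrite('pics/w6.png',get_image('wrist')[:,:,::-1])
E
```

```text
[580.69163617  -7.06541437 104.35180868] [ 3.13975917e+00  8.03226745e-04 -1.33855796e+00] [ 1.1665553   0.17467223 -6.50741972]
```

View pics/w6.png

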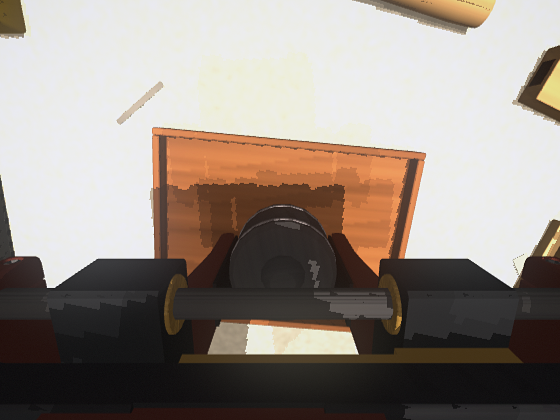

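carry_out(increments=[[[-1, -0.6, -1.8, 0, 0], [-1, -1, -3.2, 0, 0], [-1, -1, -3.5, 0, 0], [-1, -1.1, -3.5, 0, 0], [-1, -1.1, -3.5, 0, 0]]])

```text
t: 22.85
eef_pos: [532.3, -163.2, 102.8]
eef_rot: [3.14, 0.001, -1.338]
force: [1.5, 0.0, -6.9]
grip_width: 53.0
```

carry_out(increments=[[[-1, -1.1, -3.5, 0, 0], [-1, -1.1, -3.5, 0, 0], [-1, -1.1, -3.2, 0, 0], [-1, -1, -3, 0, 0], [-1, -0.6, -1.8, 0, 0]]])

```text
t: 23.35
eef_pos: [482.3, -315.1, 102.6]
eef_rot: [3.139, 0.0, -1.342]
force: [0.7, -0.4, -6.4]
grip_width: 53.5
```

carry_out(increments=[[[-1, 0, 0, 0, 0], [-1, 0, 0, 0, 0], [-1, 0, 0, -2, 0], [-1, 0, 0, -2, 0], [-1, 0, 0, -1, 0]]])

```text
t: 23.85
eef_pos: [484.2, -310.0, 51.8]
eef_rot: [3.14, 0.003, -1.337]
force: [-0.8, 0.2, -6.4]
grip_width: 53.1
```

```bash
python3 - <<'E'
from h import *
s=ctrl.sense();print(s['eef_pos'],s['eef_rot'],s['force']);T,K=wcam(s)
b=get_image('wrist')[:,:,::-1].copy()
def pj(p):
    q=np.linalg.inv(T)@np.append(p,1);q=K@q[:3];return q[:2]/q[2]
u,v=np.array([np.cos(-.06),np.sin(-.06)]),np.array([-np.sin(-.06),np.cos(-.06)])
pts=np.array([pj(np.append(np.array([485,-311.5])+a*45*u+c*52*v,16)) for a,c in[(1,1),(1,-1),(-1,-1),(-1,1)]])
cv2.polylines(b,[pts.astype(int)],True,(0,255,0),1)
cv2.imwrite('pics/w7.png',b)
E
```

```text
[ 484.23522014 -310.00886753   51.83277053] [ 3.13994675e+00  2.71256621e-03 -1.33657107e+00] [-0.81596127  0.24381317 -6.4043064 ]
```

View pics/w7.png

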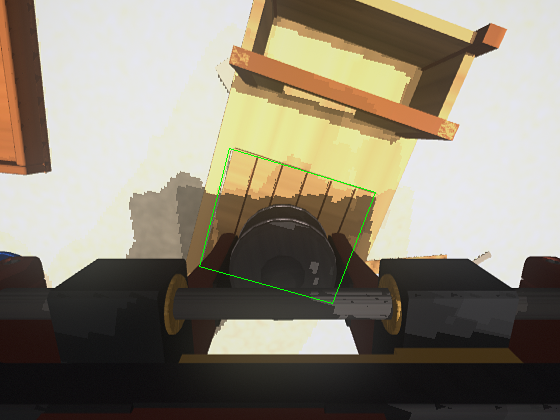

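The projected porch outline matches the plank edges, with its back corners at (230,150) and (375,193), and the weight hangs over the middle. Lowering it now.

carry_out(increments=[[[-1, 0, 0, -1, 0], [-1, 0, 0, -0.7, 0], [-1, 0, 0, -0.4, 0], [-1, 0, 0, -0.3, 0], [-1, 0, 0, 0, 0]]])

```text
t: 24.4
eef_pos: [484.7, -312.4, 29.5]
eef_rot: [3.141, 0.0, -1.339]
force: [0.1, -0.5, -7.2]
grip_width: 52.9
```

carry_out(increments=[[[-1, 0, 0, -0.2, 0], [-1, 0, 0, -0.2, 0], [-1, 0, 0, -0.1, 0], [-1, 0, 0, 0, 0], [-1, 0, 0, 0, 0]]])

```text
t: 24.9
eef_pos: [484.7, -312.4, 24.7]
eef_rot: [-3.142, -0.0, -1.339]
force: [-0.3, 0.4, -6.3]
grip_width: 53.0
```

carry_out(increments=[[[-1, 0, 0, -0.1, 0], [-1, 0, 0, 0, 0], [-1, 0, 0, 0, 0]]])

```text
t: 25.2
eef_pos: [484.9, -312.5, 24.0]
eef_rot: [-3.141, -0.0, -1.339]
force: [-2.0, 0.3, -1.5]
grip_width: 53.0
```

Contact has begun: the load is falling from -6.4 N towards zero. I'll go one more mm and release.

carry_out(increments=[[[-1, 0, 0, -0.1, 0], [-1, 0, 0, 0, 0], [-1, 0, 0, 0, 0]]])

```text
t: 25.5
eef_pos: [484.9, -312.5, 24.0]
eef_rot: [-3.141, -0.001, -1.339]
force: [-4.2, 2.2, 8.9]
grip_width: 53.2
```

carry_out(increments=[[[-0.1, 0, 0, 0, 0], [0.4, 0, 0, 0, 0], [1, 0, 0, 0, 0], [1, 0, 0, 0, 0], [1, 0, 0, 0, 0]]])

```text
t: 26.0
eef_pos: [485.0, -312.5, 22.7]
eef_rot: [-3.141, -0.0, -1.339]
force: [-0.3, -0.4, 0.4]
grip_width: 81.4
```

carry_out(increments=[[[1, 0, 0, 1, 0], [1, 0, 0, 3, 0], [1, 0, 0, 4, 0], [1, 0, 0, 4, 0], [1, 0, 0, 4, 0]]])

```text
t: 26.5
eef_pos: [484.6, -312.2, 184.9]
eef_rot: [-3.141, -0.0, -1.339]
force: [1.0, 0.2, -0.8]
grip_width: 87.7
```

carry_out(increments=[[[1, 0, 4, 0, 0], [1, 0, 4, 0, 0], [1, 0, 4, 0, 0], [1, 0, 4, 0, 0], [1, 0, 4, 0, 0]]])

```text
t: 27.0
eef_pos: [484.6, -110.9, 183.5]
eef_rot: [-3.141, -0.001, -1.339]
force: [0.6, 0.1, 0.3]
grip_width: 87.3
```

```bash
python3 - <<'E'
from h import *
im=get_image('top')[:,:,::-1]
cv2.imwrite('pics/t8.png',cv2.resize(im[170:280,370:450],None,fx=5,fy=5,interpolation=cv2.INTER_CUBIC))
E
```

```text
(no output)
```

View pics/t8.png

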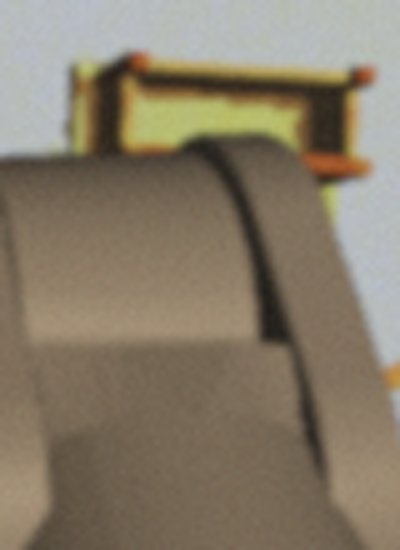

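carry_out(increments=[[[1, -0.5, 3.5, 0, 0], [1, -0.5, 3.5, 0, 0], [1, -0.5, 3.5, 0, 0], [1, -0.5, 3.5, 0, 0], [1, -0.5, 3.5, 0, 0]]])

```text
t: 27.55
eef_pos: [459.5, 63.8, 183.4]
eef_rot: [-3.141, -0.0, -1.339]
force: [0.5, 0.2, 0.6]
grip_width: 88.1
```

carry_out(increments=[[[1, -0.6, 3.5, 0, 0], [1, -0.6, 3.5, 0, 0], [1, -0.6, 3.5, 0, 0], [1, -0.6, 3.5, 0, 0], [1, -0.6, 3.5, 0, 0]]])

```text
t: 28.05
eef_pos: [429.6, 238.8, 183.4]
eef_rot: [-3.141, -0.0, -1.339]
force: [1.6, -0.1, -0.5]
grip_width: 88.0
```

carry_out(increments=[[[1, -0.5, 3, 0, 0], [1, -0.4, 2.6, 0, 0], [1, 0, 0, 0, 0], [1, 0, 0, 0, 0], [1, 0, 0, 0, 0]]])

```text
t: 28.55
eef_pos: [421.2, 292.2, 182.7]
eef_rot: [3.142, -0.001, -1.341]
force: [-0.2, 0.5, 0.3]
grip_width: 87.9
```

```bash
python3 - <<'E'
from h import *
im=get_image('top')[:,:,::-1]
cv2.imwrite('pics/t9.png',cv2.resize(im[170:280,370:450],None,fx=5,fy=5,interpolation=cv2.INTER_CUBIC))
s=ctrl.sense();print(s['eef_pos']);w=get_image('wrist');T,K=wcam(s);q=np.linalg.inv(T)@np.array([421,294,99,1]);q=K@q[:3];print(q[:2]/q[2])
cv2.imwrite('pics/w9.png',w[:,:,::-1])
E
```

```text
[421.22201135 292.10453132 182.71113521]
[279.86042635 213.53350427]
```

View pics/t9.png

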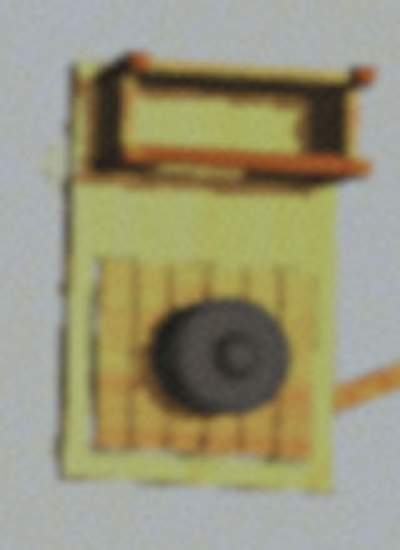

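View pics/w9.png

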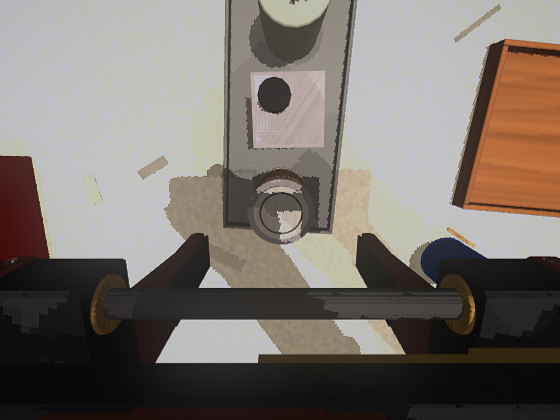

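```bash
python3 - <<'E'
from h import *
print(onz('top',(416.8,240.4),63),proj('top',[(485,-311.5,63),(485,-311.5,16)]))
E
```

```text
[ 486.44620402 -309.67247289   63.        ] [[417.6267163  241.02572777]
 [410.57599621 241.38947395]]
```

The weight's boss is at (486,-310), under 3 mm from the porch middle. In the wrist view the tin (281,213) sits centred under the gripper, so I'm picking it up.

carry_out(increments=[[[1, 0, 0, -2, 0], [1, 0, 0, -3.5, 0], [1, 0, 0, -3.5, 0], [1, 0, 0, -2.2, 0], [1, 0, 0, -1, 0]]], grip_force=25)

```text
t: 29.15
eef_pos: [420.1, 291.8, 58.7]
eef_rot: [3.139, -0.002, -1.34]
force: [-0.3, -0.3, 0.6]
grip_width: 87.4
```

carry_out(increments=[[[1, 0, 0, 0, 0], [-1, 0, 0, 0, 0], [-1, 0, 0, 0, 0], [-1, 0, 0, 0, 0], [-1, 0, 0, 0, 0]]])

```text
t: 29.65
eef_pos: [421.2, 293.8, 61.4]
eef_rot: [-3.14, 0.0, -1.339]
force: [0.3, -0.1, -0.4]
grip_width: 59.1
```

carry_out(increments=[[[-1, 0, 0, 0, 0], [-1, 0, 0, 0, 0], [-1, 0, 0, 0, 0], [-1, 0, 0, 0, 0]]])

```text
t: 30.05
eef_pos: [421.1, 293.8, 61.3]
eef_rot: [-3.141, -0.0, -1.339]
force: [-1.4, -0.5, 6.9]
grip_width: 57.7
```

carry_out(increments=[[[-1, 0, 0, 0.5, 0], [-1, 0, 0, 2, 0], [-1, 0, 0, 2.5, 0], [-1, 0, 0, 2.5, 0], [-1, 0.7, -1.4, 1.5, 0]]])

```text
t: 30.55
eef_pos: [426.9, 281.8, 152.5]
eef_rot: [-3.14, 0.002, -1.335]
force: [1.2, 0.4, -2.3]
grip_width: 57.6
```

carry_out(increments=[[[-1, 1.5, -3, 0, 0], [-1, 1.6, -3.5, 0, 0], [-1, 1.6, -3.5, 0, 0], [-1, 1.6, -3.5, 0, 0], [-1, 1.6, -3.5, 0, 0]]])

```text
t: 31.05
eef_pos: [506.6, 108.0, 150.5]
eef_rot: [3.141, -0.0, -1.339]
force: [0.9, -0.3, -3.3]
grip_width: 57.5
```

carry_out(increments=[[[-1, 1.6, -3.5, 0, 0], [-1, 1.6, -3.5, 0, 0], [-1, 1.6, -3.5, 0, 0], [-1, 1.6, -3.5, 0, 0], [-1, 1.2, -2.5, 0, 0]]])

```text
t: 31.55
eef_pos: [582.7, -58.5, 150.2]
eef_rot: [3.14, -0.0, -1.341]
force: [1.1, 0.8, -3.2]
grip_width: 57.7
```

carry_out(increments=[[[-1, 0.5, -1.3, 0, 0], [-1, 0, 0, -1.5, 0], [-1, 0, 0, -2.5, 0], [-1, 0, 0, -2.5, 0], [-1, 0, 0, -1, 0]]])

```text
t: 32.05
eef_pos: [584.7, -65.8, 72.4]
eef_rot: [3.137, 0.003, -1.336]
force: [-1.2, -0.6, -3.5]
grip_width: 57.8
```

carry_out(increments=[[[-1, 0, 0, -0.5, 0], [-1, 0, 0, -0.4, 0], [-1, 0, 0, -0.3, 0], [-1, 0, 0, 0, 0], [-1, 0, 0, 0, 0]]])

```text
t: 32.55
eef_pos: [588.2, -68.4, 64.3]
eef_rot: [-3.141, -0.0, -1.339]
force: [-0.4, -0.3, -3.4]
grip_width: 57.4
```

carry_out(increments=[[[-1, 0, 0, -0.1, 0], [-1, 0, 0, -0.1, 0], [-1, 0, 0, 0, 0], [-1, 0, 0, 0, 0]]])

```text
t: 32.95
eef_pos: [588.4, -68.5, 63.4]
eef_rot: [-3.14, -0.001, -1.339]
force: [-3.4, 0.2, 8.3]
grip_width: 57.9
```

carry_out(increments=[[[0.2, 0, 0, 0, 0], [0.6, 0, 0, 0, 0], [1, 0, 0, 0, 0], [1, 0, 0, 0, 0], [1, 0, 0, 0, 0]]])

```text
t: 33.45
eef_pos: [587.8, -68.4, 61.6]
eef_rot: [-3.141, -0.0, -1.339]
force: [-0.9, 0.5, 0.8]
grip_width: 85.4
```

carry_out(increments=[[[1, 0, 0, 2, 0], [1, 0, 0, 3, 0], [1, 0, 0, 3, 0], [1, 0, 0, 3, 0], [1, 0, 0, 1.2, 0]]])

```text
t: 33.95
eef_pos: [589.2, -68.3, 186.5]
eef_rot: [-3.137, -0.001, -1.339]
force: [0.1, -1.1, 0.6]
grip_width: 87.6
```

carry_out(increments=[[[1, -0.8, 2.6, 0, 0], [1, -0.8, 3.7, 0, 0], [1, -0.8, 3.9, 0, 0], [1, -0.8, 4, 0, 0], [1, -0.9, 4, 0, 0]]])

```text
t: 34.45
eef_pos: [545.9, 114.8, 182.8]
eef_rot: [3.141, 0.0, -1.339]
force: [0.7, 1.2, -0.3]
grip_width: 87.6
```

carry_out(increments=[[[1, -0.8, 4, 0, 0], [1, -0.8, 4, 0, 0], [1, -0.8, 4, 0, 0], [1, -0.9, 4, 0, 0], [1, -0.9, 3.4, 0, 0]]])

```text
t: 34.95
eef_pos: [503.6, 309.7, 182.7]
eef_rot: [3.141, 0.0, -1.338]
force: [0.2, 0.2, -0.8]
grip_width: 87.8
```

carry_out(increments=[[[1, 0, 0, 0, 0], [1, 0, 0, 0, 0], [1, 0, 0, -2, 0], [1, 0, 0, -3, 0], [1, 0, 0, -3, 0]]])

```text
t: 35.45
eef_pos: [505.9, 305.3, 102.6]
eef_rot: [-3.141, -0.001, -1.342]
force: [-0.3, -0.7, 0.2]
grip_width: 87.7
```

carry_out(increments=[[[1, 0, 0, -2.3, 0], [1, 0, 0, -1.5, 0], [1, 0, 0, 0, 0], [1, 0, 0, 0, 0], [-1, 0, 0, 0, 0]]])

```text
t: 35.95
eef_pos: [505.7, 307.9, 66.9]
eef_rot: [-3.14, 0.001, -1.34]
force: [-0.0, -0.1, -0.2]
grip_width: 83.0
```

carry_out(increments=[[[-1, 0, 0, 0, 0], [-1, 0, 0, 0, 0], [-1, 0, 0, 0, 0], [-1, 0, 0, 0, 0], [-1, 0, 0, 0, 0]]])

```text
t: 36.45
eef_pos: [504.9, 307.6, 66.0]
eef_rot: [-3.141, -0.0, -1.339]
force: [-0.5, -1.8, 3.4]
grip_width: 53.8
```

carry_out(increments=[[[-1, 0, 0, 0, 0], [-1, 0, 0, 0.5, 0], [-1, 0, 0, 1.5, 0], [-1, 0, 0, 2.5, 0], [-1, 0, -1, 2.5, 0]]])

```text
t: 36.95
eef_pos: [503.9, 299.0, 136.9]
eef_rot: [3.141, 0.001, -1.337]
force: [0.7, 0.0, -3.4]
grip_width: 54.0
```

carry_out(increments=[[[-1, 0.2, -2, 0, 0], [-1, 0.2, -3, 0, 0], [-1, 0.2, -3.5, 0, 0], [-1, 0.2, -3.5, 0, 0], [-1, 0.2, -3.5, 0, 0]]])

```text
t: 37.45
eef_pos: [514.5, 141.4, 136.5]
eef_rot: [-3.141, -0.0, -1.339]
force: [0.1, 0.1, -3.0]
grip_width: 53.9
```

carry_out(increments=[[[-1, 0.2, -3.5, 0, 0], [-1, 0.2, -3.5, 0, 0], [-1, 0, -3.5, 0, 0], [-1, 0, -3, 0, 0], [-1, 0, -2.3, 0, 0]]])

```text
t: 37.95
eef_pos: [518.4, -17.7, 136.4]
eef_rot: [3.142, -0.001, -1.341]
force: [0.0, 0.4, -2.8]
grip_width: 54.0
```

carry_out(increments=[[[-1, 0, 0, -1, 0], [-1, 0, 0, -2, 0], [-1, 0, 0, -2, 0], [-1, 0, 0, -0.5, 0], [-1, 0, 0, 0, 0]]])

```text
t: 38.45
eef_pos: [518.1, -14.7, 80.3]
eef_rot: [3.14, 0.001, -1.338]
force: [0.5, 0.6, -2.6]
grip_width: 54.0
```

carry_out(increments=[[[-1, 0, 0, -0.6, 0], [-1, 0, 0, -0.4, 0], [-1, 0, 0, -0.2, 0], [-1, 0, 0, 0, 0], [-1, 0, 0, 0, 0]]])

```text
t: 38.95
eef_pos: [518.8, -15.4, 68.8]
eef_rot: [-3.141, -0.0, -1.339]
force: [-0.4, -0.1, -3.0]
grip_width: 54.1
```

carry_out(increments=[[[-1, 0, 0, -0.1, 0], [-1, 0, 0, -0.1, 0], [-1, 0, 0, 0, 0], [-1, 0, 0, 0, 0]]])

```text
t: 39.35
eef_pos: [519.1, -15.4, 67.9]
eef_rot: [-3.141, -0.001, -1.339]
force: [-4.0, -0.9, 8.6]
grip_width: 54.2
```

carry_out(increments=[[[0.2, 0, 0, 0, 0], [0.6, 0, 0, 0, 0], [1, 0, 0, 0, 0], [1, 0, 0, 0, 0], [1, 0, 0, 0, 0]]])

```text
t: 39.85
eef_pos: [518.8, -15.3, 66.6]
eef_rot: [-3.142, 0.0, -1.339]
force: [-0.9, -0.2, -0.2]
grip_width: 82.8
```

carry_out(increments=[[[1, 0, 0, 2, 0], [1, 0, 0, 3, 0], [1, 0, 0, 3, 0], [1, 0, 0, 3, 0], [1, 0, 0, 1, 0]]])

```text
t: 40.35
eef_pos: [520.3, -15.1, 189.5]
eef_rot: [-3.137, -0.001, -1.339]
force: [0.6, 0.0, -0.5]
grip_width: 87.5
```

carry_out(increments=[[[1, 0.7, 2, 0, 0], [1, 0.7, 3.5, 0, 0], [1, 0.7, 3.8, 0, 0], [1, 0.7, 3.8, 0, 0], [1, 0.7, 3.8, 0, 0]]])

```text
t: 40.85
eef_pos: [553.5, 154.8, 185.7]
eef_rot: [3.14, -0.0, -1.339]
force: [1.0, -0.3, -0.0]
grip_width: 87.8
```

carry_out(increments=[[[1, 0.7, 3.8, 0, 0], [1, 0.7, 3.8, 0, 0], [1, 0.7, 3.8, 0, 0], [1, 0.7, 3.5, 0, 0], [1, 0.7, 2, 0, 0]]])

```text
t: 41.35
eef_pos: [587.5, 326.3, 185.4]
eef_rot: [3.14, 0.001, -1.336]
force: [0.3, 0.3, 0.1]
grip_width: 87.9
```

carry_out(increments=[[[1, 0, 0, 0, 0], [1, 0, 0, 0, 0], [1, 0, 0, -2, 0], [1, 0, 0, -3, 0], [1, 0, 0, -3, 0]]])

```text
t: 41.85
eef_pos: [589.4, 320.1, 105.9]
eef_rot: [-3.141, -0.001, -1.342]
force: [0.2, -0.3, 0.8]
grip_width: 88.0
```

carry_out(increments=[[[1, 0, 0, -2.4, 0], [1, 0, 0, -1.8, 0], [1, 0, 0, 0, 0], [1, 0, 0, 0, 0], [-1, 0, 0, 0, 0]]])

```text
t: 42.35
eef_pos: [589.6, 323.0, 66.3]
eef_rot: [-3.139, 0.001, -1.339]
force: [1.0, 1.2, 0.3]
grip_width: 83.2
```

carry_out(increments=[[[-1, 0, 0, 0, 0], [-1, 0, 0, 0, 0], [-1, 0, 0, 0, 0], [-1, 0, 0, 0, 0], [-1, 0, 0, 0, 0]]])

```text
t: 42.85
eef_pos: [588.9, 322.8, 65.1]
eef_rot: [-3.141, 0.0, -1.339]
force: [0.4, -0.8, 2.6]
grip_width: 55.5
```

carry_out(increments=[[[-1, 0, 0, 0, 0], [-1, 0, 0, 0.5, 0], [-1, 0, 0, 2.5, 0], [-1, 0, 0, 2.5, 0], [-1, 0, 0, 2.5, 0]]])

```text
t: 43.35
eef_pos: [588.1, 322.2, 144.9]
eef_rot: [3.14, -0.0, -1.339]
force: [-0.6, -0.2, -2.4]
grip_width: 55.6
```

carry_out(increments=[[[-1, 0, -1.3, 0, 0], [-1, -0.2, -2.2, 0, 0], [-1, -0.2, -3, 0, 0], [-1, -0.2, -3.5, 0, 0], [-1, -0.2, -3.5, 0, 0]]])

```text
t: 43.85
eef_pos: [579.4, 184.7, 142.7]
eef_rot: [3.139, -0.001, -1.339]
force: [0.3, -0.1, -3.0]
grip_width: 55.9
```

carry_out(increments=[[[-1, -0.2, -3.5, 0, 0], [-1, -0.2, -3.5, 0, 0], [-1, -0.2, -3, 0, 0], [-1, -0.2, -2, 0, 0], [-1, 0, -1, 0, 0]]])

```text
t: 44.35
eef_pos: [571.2, 53.4, 142.9]
eef_rot: [3.138, -0.001, -1.343]
force: [-0.4, -0.2, -2.6]
grip_width: 56.1
```

carry_out(increments=[[[-1, 0, 0, 0, 0], [-1, 0, 0, -2, 0], [-1, 0, 0, -2.5, 0], [-1, 0, 0, -1.3, 0], [-1, 0, 0, -0.7, 0]]])

```text
t: 44.85
eef_pos: [571.8, 58.7, 78.2]
eef_rot: [3.14, 0.001, -1.337]
force: [-0.3, -0.6, -1.4]
grip_width: 55.5
```

carry_out(increments=[[[-1, 0, 0, -0.5, 0], [-1, 0, 0, -0.4, 0], [-1, 0, 0, -0.2, 0], [-1, 0, 0, 0, 0], [-1, 0, 0, 0, 0]]])

```text
t: 45.35
eef_pos: [573.1, 57.7, 69.1]
eef_rot: [-3.141, -0.0, -1.339]
force: [0.4, -0.3, -1.6]
grip_width: 55.6
```

carry_out(increments=[[[-1, 0, 0, -0.1, 0], [-1, 0, 0, -0.1, 0], [-1, 0, 0, -0.1, 0], [-1, 0, 0, 0, 0], [-1, 0, 0, 0, 0]]])

```text
t: 45.85
eef_pos: [573.1, 57.6, 67.0]
eef_rot: [-3.141, -0.001, -1.339]
force: [-3.1, -1.6, 9.0]
grip_width: 55.3
```

carry_out(increments=[[[0.2, 0, 0, 0, 0], [0.6, 0, 0, 0, 0], [1, 0, 0, 0, 0], [1, 0, 0, 0, 0], [1, 0, 0, 0, 0]]])

```text
t: 46.35
eef_pos: [572.8, 57.6, 65.6]
eef_rot: [-3.142, 0.0, -1.339]
force: [-0.5, -0.4, 0.2]
grip_width: 84.1
```

carry_out(increments=[[[1, 0, 0, 2, 0], [1, 0, 0, 3, 0], [1, 0, 0, 3, 0], [1, 0, 0, 3, 0], [1, 0, 0, 2, 0]]])

```text
t: 46.85
eef_pos: [573.4, 57.9, 197.8]
eef_rot: [-3.139, -0.0, -1.339]
force: [-0.3, 0.2, -0.3]
grip_width: 88.2
```

carry_out(increments=[[[1, -0.5, 4, 0, 0], [1, -0.5, 4, 0, 0], [1, -0.5, 4, 0, 0], [1, -0.5, 4, 0, 0], [1, -0.5, 4, 0, 0]]])

```text
t: 47.35
eef_pos: [547.3, 259.0, 195.6]
eef_rot: [-3.142, -0.0, -1.339]
force: [0.9, 0.2, 0.1]
grip_width: 87.8
```

carry_out(increments=[[[1, -1, 3, 0, 0], [1, -1, 2, 0, 0], [1, 0, 0, 0, 0], [1, 0, 0, 0, 0], [1, 0, 0, 0, 0]]])

```text
t: 47.85
eef_pos: [528.7, 305.7, 195.4]
eef_rot: [3.142, -0.001, -1.341]
force: [-0.5, 0.2, -0.2]
grip_width: 87.8
```

```bash
python3 - <<'E'
from h import *
im=get_image('top')[:,:,::-1];a=cv2.imread('pics/top0.png')
f=lambda i:cv2.resize(i[165:265,225:345],None,fx=6,fy=6,interpolation=cv2.INTER_CUBIC)
cv2.imwrite('pics/t10.png',f(im));cv2.imwrite('pics/t10full.png',im)
cv2.imwrite('pics/s10.png',get_image('scene')[:,:,::-1])
E
```

```text
(no output)
```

View pics/t10.png

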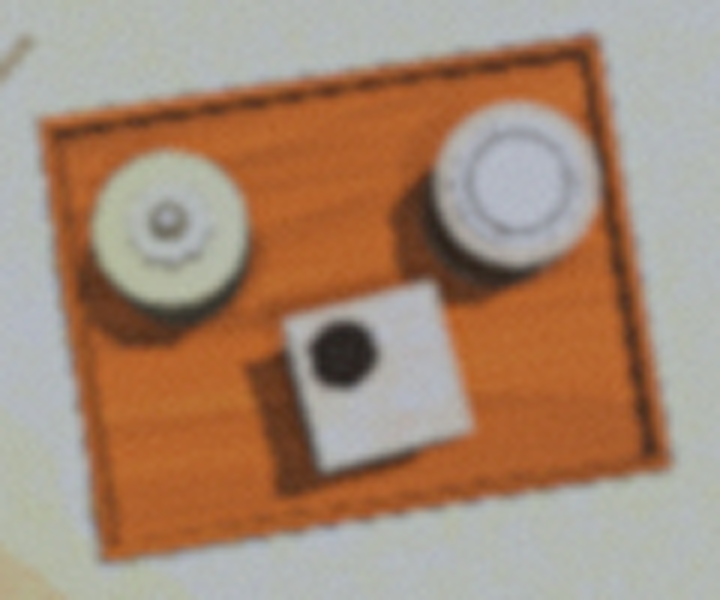

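View pics/t10full.png

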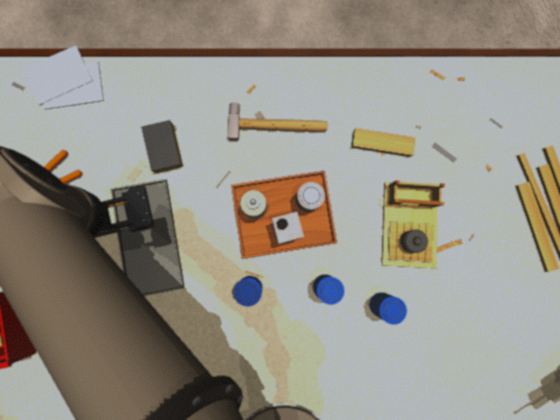

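View pics/s10.png

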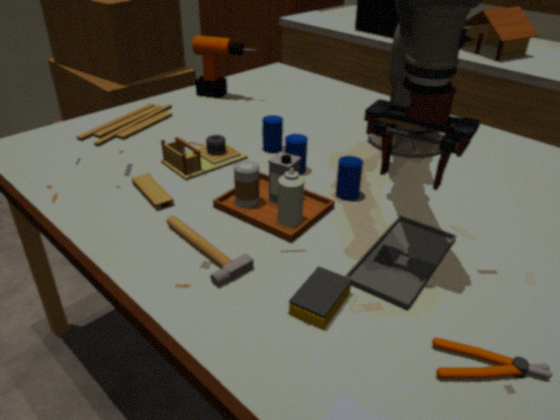

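All three are back within about 2 mm of their starting pixels. In crop coordinates the bottle is at (170,227) against (173,227), the tin at (517,184) against (521,184), and the can is unchanged. The weight is on the porch at (415,241), the bystanders haven't moved, and the arm is clear, so I'm handing in.

```bash
python3 -c "
from station import ctrl
print(ctrl.finish_job())"
```

```text
the job is handed in; nothing more can be done
None
```

I finished the job and handed it in at about 48 s; no verdict was reported. I stood the bottle, can and tin aside in the grey tray and set the weight down on the porch floor, releasing it only once it was resting there. Then I put the bottle, can and tin back in the wooden tray.

- **Weight:** after release it stood upright, about 2–3 mm from the porch middle in the top view (limit 12 mm).
- **Stood aside:** before I fetched the weight, the top view put the bottle, can and tin inside the required area of the grey tray. All three were upright and released.
- **Put back:** in the last top view the bottle and tin are within about 2 mm of their starting spots, and the can shows no visible shift (limit 15 mm). All are upright and released.
- **Bystanders:** the hammer, sponge and offcut are where they were, judged by eye, and the arm is clear of everything.

One reading disagreed: a wrist-camera check over the weight was about 3 mm off while the arm was still settling. I relied on the top-view position, and the grasp held.

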